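# Start a new paragraph with the typewriter's return lever

## Task

The typewriter has come to the end of a paragraph: with one fingertip on the finger pad of the return lever at the left end of the carriage, push to the right so that the lever swings over to its stop and takes the carriage all the way to its right-hand stop, and let the lever spring back. Then, with the carriage left there, push the lever over to its stop once more for a blank line and let it spring back out. Move the carriage by the lever only, push gently, do not grip the lever or pull on its inner side, and leave the other things on the desk as they stand.

Things in the scene. Friction and masses are not known exactly. Their poses are not given: they have to be found in the camera images.
- typewriter: Manual typewriter, grey-green, fixed; shell 300 mm deep (x), 290 wide (y). Origin under its centre, on the desk. Keyboard faces its -x (to the robot); +y is the typist's left. Heights over the desk: ribbon cover ahead of the carriage 98 mm, round spool caps on it 103, keys 90, platen and bail 148, lever pad 158; sheet of paper, leaning back behind the platen, 216.
- carriage (a joint): Slide of the carriage along the typewriter's y, m: 0 = at its right-hand stop (start of a line), grows to the typist's left, limit 0.19. It stays where it is left (0.9 kg, about 4 N to slide: more than the lever's spring, so a push on the pad first swings the lever to its stop, then moves the carriage).
- return_lever (a joint): Swing of the return lever about its upright pivot, rad: 0 = sprung out, arm pointing 0.70 rad to the left of straight ahead (the typewriter's -x); 0.5 = at its stop, 0.2 rad left of ahead. Grows as the pad is pushed right (anticlockwise from above). A spring (0.6 N at the pad at rest, 1.6 N at the stop) brings it back.
- lever_pad (a point): Centre of the outer (left) face of the lever's black plastic finger pad, 70 mm from the pivot, 144 mm above the desk. The pad: upright plate 40 mm long along the arm (50 to 90 mm from the pivot), 28 high (130 to 158 mm above the desk), 4 thick. Axes: -x along the arm outward from the pivot, +y out of the face to push on, z up.
- lever_pivot (a point): Pivot of the return lever at the carriage's left end, 143 mm above the desk; travels with the carriage. In the typewriter's frame: x = 65 mm, y = 50.5 mm + carriage value. The left platen knob (33 mm across) is near: its front edge 6 mm ahead of the pivot, its outer end 29 mm to the left, its top 136 mm above the desk.
- lever_blade: Steel strip 37 x 3.5 x 24 mm that backs the finger pad on its right-hand side; origin at its centre. Fingers press on it only if the lever is gripped or pulled from its inner side, which is wrong.
- mouse: White ceramic mouse figurine, about 60 x 40 x 55 mm, loose on the desk, origin under its centre. Bystander.
- sharpener: Stainless steel pencil sharpener 26 x 16 x 13 mm, loose, origin under its centre. Bystander.
- pencil_grip: Green silicone pencil grip, 40 mm long, 13 mm thick, lying on the desk, origin under its centre. Bystander.
- eraser: White eraser in a card sleeve, 44 x 20 x 13 mm, loose, origin under its centre. Bystander.
- dish: Small terracotta dish, 72 mm across, 18 mm high, loose, with a glass marble in it, origin under its centre. Bystander.
- marble_center (a point): Centre of the glass marble, 16 mm across, lying in the dish. Bystander.
- mate: Mate cup of dark wood with a steel rim and a steel drinking straw, 76 mm across, 80 mm high, straw to 139 mm, loose, origin under its centre, to the right of the typewriter. Bystander.

How it is judged (in metres and radians):
On the way, in this order (a step that is already met when the one before it is completed fails the run):
1. the lever is pushed over to its stop while the carriage is still away from its right-hand stop (value of joint return_lever above 0.44 rad and value of joint carriage above 0.015 m), for 0.1 s.
2. the carriage comes against its right-hand stop with the lever still pushed over (value of joint return_lever above 0.42 rad and value of joint carriage below 0.004 m), for 0.1 s.
3. the lever springs back out, the carriage staying at its right-hand stop (value of joint return_lever below 0.08 rad and value of joint carriage below 0.004 m), for 0.1 s.
4. the lever is pushed over to its stop again, the carriage at its right-hand stop (value of joint return_lever above 0.44 rad and value of joint carriage below 0.004 m), for 0.1 s.
At the end, for the whole second after the job is handed in: The carriage rests within 4 mm of its right-hand stop and the return lever has sprung back out to within 0.08 rad of its rest (all of step 3 and velocity of joint carriage below 0.01 m/s); the robot touches nothing.
It fails at once if the carriage is moved to the right other than by the lever (it slides while the lever is not pushed over) (velocity of joint carriage below -0.03 m/s and value of joint return_lever below 0.25 rad).
It fails at once if the lever is gripped or pulled from its inner side (over 2 N on the steel strip behind the pad) (contact force between the fingers and lever_blade above 2 N).
It fails at once if the typewriter is forced (over 60 N on it) (contact force between any of the fingers, the arm and typewriter above 60 N).
It fails at once if a bystander is moved or lifted by more than 15 mm (the marble 40 mm) (distance of any of mouse, sharpener, pencil_grip, eraser, dish, mate from where it was at the start of the episode above 0.015 m or distance of marble_center from where it was at the start of the episode above 0.04 m).
It also fails if it takes over 51 s, if anything falls off the work surface, if the arm or the gripper's body presses on something with over 40 N, if the wrist force passes 120 N, or if a joint passes its speed limit or range.

## Robot

A 7-joint arm with a two-finger parallel gripper is mounted at the origin on the work surface. World frame = base frame: x ahead of the robot, y to its left, z up, the work surface at z = 0. Lengths are in mm, angles in rad, forces in N, time in s.
With the tool pointing down it reaches from about 400 to 875 mm from the base axis. Payload 4.4 kg.
Tool frame: the origin (TCP) lies midway between the tips of the shut fingers; the grasp point (between the pads) lies 19 mm behind it; x points along the fingers, y is the direction in which the jaws open and shut, and the axes are right-handed (so a half turn about x gives the same grasp; the last joint's range is limited). The gripper opens to 85 mm and grips with 20 to 120 N. Pads are 22 mm wide; open, the fingers measure 114 mm over their backs; the gripper's body (76 mm by 85 mm) begins 54 mm behind the grasp point. The pads swing forward as they close: fully open they stand 13 mm farther back than shut.
Start: joints at [1.233, 0.628, 0.038, 1.517, -0.027, 0.996, -0.02], TCP at [174.53, -626.145, 231.313] pointing down, gripper open.
Joint ranges: [-3.06, 3.06], [-0.37, 2.12], [-1.25, 1.32], [0.18, 2.47], [-1.1, 4.24], [0.23, 1.98], [-2.94, 2.94]. Speed limits (rad/s): [2.57, 2.57, 3.14, 3.14, 3.14, 3.14, 3.14].

## Interface

Orientations are given as [roll, pitch, yaw] about the fixed x, y, z axes, in that order (R = Rz(yaw) Ry(pitch) Rx(roll)).
In Python, from cell import ctrl gives the robot as it stands.
- The arm moves only by the tool arm_command, never from a script. Its argument "series" is a list of rows, each a list of 7 numbers: the opening, from 0 (shut) to 1 (fully open), then the shift along the world's x, y, z in cm, then the turn, a rotation vector about the world's x, y, z in degrees. In form: [[claw, x, y, z, rx, ry, rz], ...]. A call has 1 to 20 rows; each row shifts and turns the commanded pose from where the row before left it; what a row does not reach is not made up. A row lasts 1/12 s, in which the tool goes at most 41.7 mm and 7.16 degrees, less where a joint would pass 70% of its speed; a pose out of reach is approached as far as the arm can. A call with a gripper value outside its range is refused whole. The fingers move at their own pace and stop on an object; the grip force is fixed at half the most. Time passes only in rows, so rows that do not move let the fingers close. It gives the time, the measured TCP pose, the force and the opening at its end, in the units of the state.
- ctrl.read_state(): the state, without advancing time (a new reading comes with each control period).
- ctrl.get_image(name): name is "side" or "top"; returns the picture (400x640x3 uint8, blue, green, red); there is no depth.
- ctrl.calibration(name): a dict with "fovy" (degrees; the focal length in pixels is half the picture's height over the tangent of half this angle, whatever the lens; pixels are square), "cx", "cy" (the principal point, pixels), "cam_to_world" (4x4, takes a point from camera to world coordinates). Camera axes: x right, y up, looking along -z (the intrinsics and any distortion apply to the point x, -y, -z); pixel columns grow to the right and rows downward; lengths in mm; the calibration is good to about 2 mm. A picture is of the moment at which its call begins. calibration takes no time and is no camera call.
- ctrl.finish_job(): hands the job in, once; it reports no verdict.
Trained networks look in the newest picture that a camera, given by its name, has taken for a name from the list of things; names that differ only in an ending like _2 or _b are one class to them, and where a whole thing is asked for, a point or a joint stands for the part that bears it (a point fixed in the world has none). Each returns a list of dicts, best first, with "conf" (0 to 1); they miss things now and then, are a little off and sometimes report something else, mostly with a low value. They report only what shows in the picture. A call takes as long as a camera call.
- ctrl.spot_in(label, camera): "centre" ([x, y, z] in mm, in world coordinates, good to about 4 mm: the middle of the surface that is visible of it).
The state is a dict: "clock": time; "qpos": joint angles; "qd": joint speeds; "tau": joint torques, N m; "eef_pos": TCP position; "tool_rot": TCP orientation; "force": force on the tool from outside, world axes, zero at the start; "torque": the same for the moment, N m; "width": finger opening in mm.
Only numpy, scipy, OpenCV 4.12 (cv2) and the standard library are available. Lean on these libraries where they do the work, as an engineer would, in place of code of your own. Each camera call takes 0.05 s, during which the arm holds its last target.

## Working session

There is one attempt and no reset: what is moved stays moved. The work goes in short steps, Python scripts to look and compute and a tool call to move; the robot and the scene stay as the last step left them, time stands still between calls to the robot, and variables do not carry over. Pictures are saved under pics/ and viewed, and the job is handed in when it is done.

Besides the shell and the picture viewer there is one more tool, called after "Call:" as name(argument=value, ...) on one line, values as JSON. arm_command: Moves the arm, as the interface text tells. Its arguments: {"type":"object","properties":{"series":{"type":"array"}},"required":["series"]}

```bash
mkdir -p pics; python3 - <<'E'
from cell import ctrl
import cv2
s=ctrl.read_state(); print(s['clock'],s['eef_pos'],s['tool_rot'],s['width'],s['force'])
for n in('side','top'):
    cv2.imwrite(f'pics/{n}0.png',ctrl.get_image(n)); c=ctrl.calibration(n); print(n,c)
    for l in('typewriter','lever_pad','lever_pivot'):
        print(l,ctrl.spot_in(l,n)[:2])
E
```

```text
0.0 [ 174.35606677 -625.52179258  230.37647989] [-1.56172008  1.56888196  1.85164373] 85.5971593435883 [-0.34053231 -0.31581963 -0.24301479]
side {'fovy': 56.48610614493506, 'cx': 321.3383631879217, 'cy': 198.12360279294944, 'cam_to_world': array([[-8.89712199e-01,  2.22988751e-01, -3.98356900e-01,
         1.32244281e+02],
       [-4.56450548e-01, -4.49935312e-01,  7.67600881e-01,
         5.43889720e+02],
       [-8.06847471e-03,  8.64774093e-01,  5.02096273e-01,
         5.25067939e+02],
       [ 0.00000000e+00,  0.00000000e+00,  0.00000000e+00,
         1.00000000e+00]])}
typewriter [{'centre': [489.7, 90.3, 87.4], 'conf': 0.68}, {'centre': [572.3, 116.9, 140.1], 'conf': 0.29}]
lever_pad [{'centre': [475.3, 249.4, 145.0], 'conf': 0.71}]
lever_pivot [{'centre': [477.0, 252.9, 139.7], 'conf': 0.67}]
top {'fovy': 44.20467792296678, 'cx': 320.3395076555793, 'cy': 194.67443088720432, 'cam_to_world': array([[-6.61005049e-03,  9.92715365e-01, -1.20301748e-01,
         3.22557490e+02],
       [-9.99878847e-01, -4.86596426e-03,  1.47855888e-02,
        -7.71241460e+01],
       [ 1.40924972e-02,  1.20384906e-01,  9.92627259e-01,
         1.26832144e+03],
       [ 0.00000000e+00,  0.00000000e+00,  0.00000000e+00,
         1.00000000e+00]])}
typewriter [{'centre': [495.6, 23.1, 86.8], 'conf': 0.79}]
lever_pad [{'centre': [483.6, 236.1, 144.9], 'conf': 0.53}]
lever_pivot [{'centre': [486.1, 239.5, 142.1], 'conf': 0.77}]
```

View pics/side0.png

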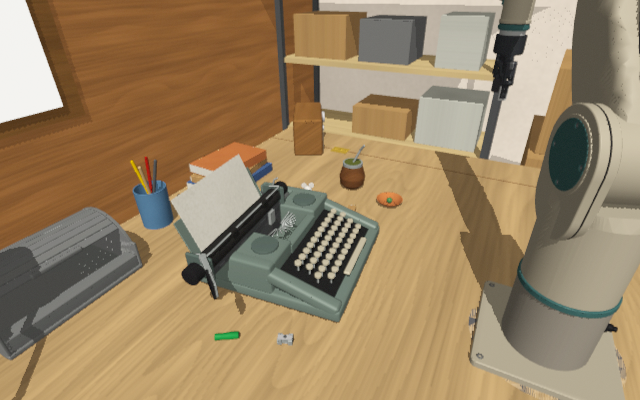

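View pics/top0.png

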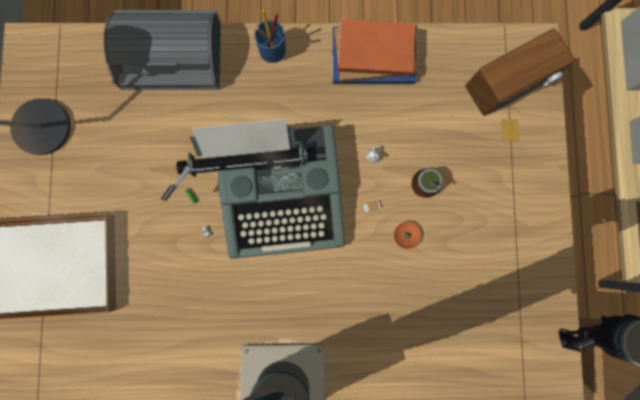

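The typewriter is at (285,190) in the top view. The lever runs from about (187,172) out to the pad at about (168,192). The green grip (192,196) and the sharpener (207,231) are nearby. I'll zoom in and fit the typewriter's pose.

```bash
cat > h.py <<'E'
import numpy as np
from cell import ctrl
def cam(n):
    c=ctrl.calibration(n); f=200/np.tan(np.radians(c['fovy']/2)); return c,f,np.array(c['cam_to_world'])
def proj(n,p):
    c,f,T=cam(n); q=np.linalg.inv(T)@np.append(p,1); return np.array([c['cx']+f*q[0]/-q[2], c['cy']-f*q[1]/-q[2]])
def back(n,u,v,z):
    c,f,T=cam(n); d=T[:3,:3]@np.array([(u-c['cx'])/f,-(v-c['cy'])/f,-1]); o=T[:3,3]; return o+d*(z-o[2])/d[2]
E
python3 - <<'E'
import cv2
a=cv2.imread('pics/top0.png'); cv2.imwrite('pics/tz.png',cv2.resize(a[110:270,150:360],None,fx=3.7,fy=3.7,interpolation=cv2.INTER_CUBIC))
a=cv2.imread('pics/side0.png'); cv2.imwrite('pics/sz.png',cv2.resize(a[150:350,160:400],None,fx=3,fy=3,interpolation=cv2.INTER_CUBIC))
E
```

```text
(no output)
```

View pics/tz.png

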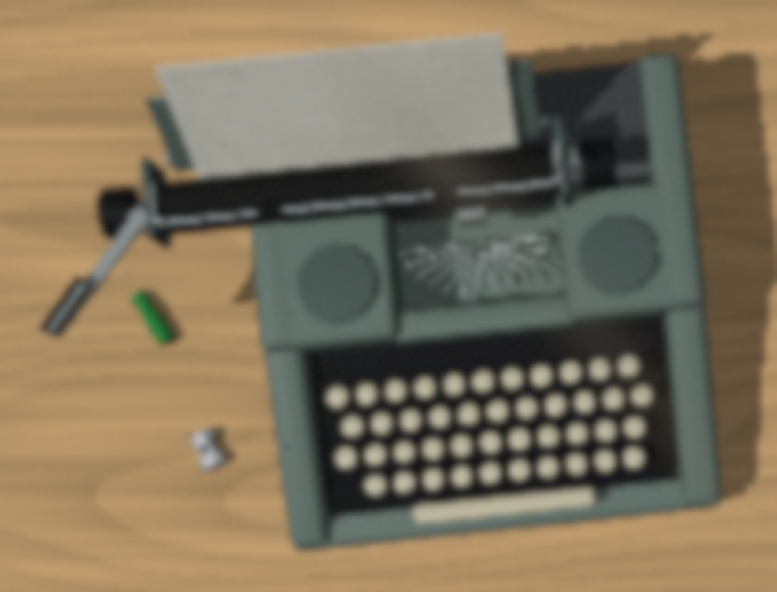

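View pics/sz.png

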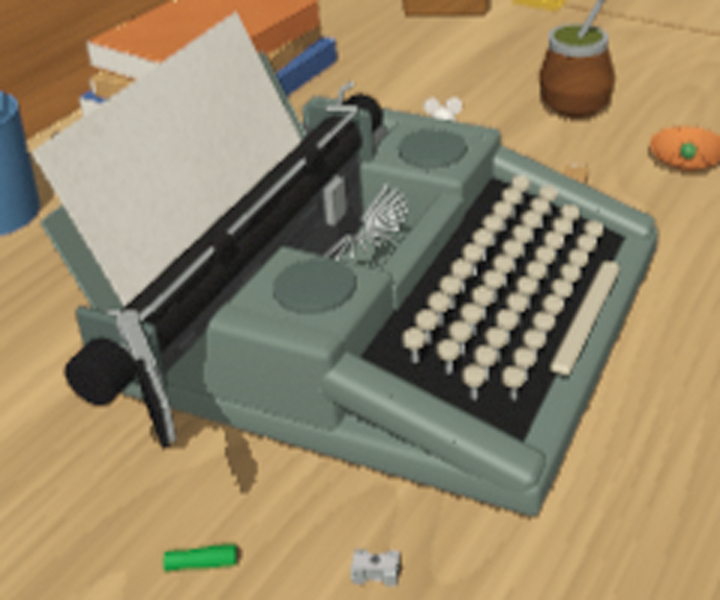

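```bash
python3 - <<'E'
from h import *
P=lambda x,y,z:back('top',150+x/3.7,110+y/3.7,z).round(1)
for n,a in dict(spoolL=(338,283,103),spoolR=(620,253,103),padend=(50,330,158),padend_in=(88,283,158),pivot=(137,212,145),pivot_hi=(137,212,150),platL=(160,215,148),platR=(555,183,148),spaceL=(412,518,85),spaceR=(597,493,85),grip=(152,317,7),sharp=(210,448,7),FL=(300,548,10),FR=(718,502,10), BR=(680,55,60)).items(): print(n,P(*a))
S=lambda x,y,z:back('side',160+x/3,150+y/3,z).round(1)
for n,a in dict(spoolL=(315,286,103),spoolR=(432,149,103),padtop_out=(163,383,158),padbot_out=(167,443,130),padtopin=(140,345,158),grip=(200,557,7),sharp=(377,568,7)).items(): print('side',n,S(*a))
for n in ['mouse','sharpener','pencil_grip','lever_pad','lever_blade']:
  print(n,[ctrl.spot_in(n,c)[:1] for c in('side','top')])
E
```

```text
spoolL [484.4  93.6 103. ]
spoolR [503.1 -88.1 103. ]
padend [448.6 260.6 158. ]
padend_in [477.4 238.4 158. ]
pivot [523.8 213.  145. ]
pivot_hi [522.9 211.7 150. ]
platL [521.3 197.9 148. ]
platR [540.5 -47.4 148. ]
spaceL [333.8  46.8  85. ]
spaceR [349.1 -72.5  85. ]
grip [474.5 236.3   7. ]
sharp [383.4 194.3   7. ]
FL [314.6 130.9  10. ]
FR [ 344.1 -155.3   10. ]
BR [ 645.8 -130.1   60. ]
side spoolL [481.2 100.4 103. ]
side spoolR [498.8 -78.  103. ]
side padtop_out [457.4 254.2 158. ]
side padbot_out [451.8 264.1 130. ]
side padtopin [486.6 237.8 158. ]
side grip [475.  237.1   7. ]
side sharp [381.5 198.3   7. ]
mouse [[{'centre': [572.2, -227.8, 45.3], 'conf': 0.45}], [{'centre': [578.0, -227.2, 34.1], 'conf': 0.44}]]
sharpener [[{'centre': [383.4, 200.4, 7.8], 'conf': 0.74}], [{'centre': [383.0, 191.6, 5.7], 'conf': 0.64}]]
pencil_grip [[{'centre': [472.5, 237.4, 13.9], 'conf': 0.43}], [{'centre': [479.6, 233.0, 11.9], 'conf': 0.46}]]
lever_pad [[{'centre': [475.3, 249.4, 145.0], 'conf': 0.71}], [{'centre': [483.6, 236.1, 144.9], 'conf': 0.53}]]
lever_blade [[{'centre': [451.1, 259.7, 157.6], 'conf': 0.44}], [{'centre': [465.7, 254.9, 147.8], 'conf': 0.44}]]
```

```bash
python3 - <<'E'
from h import *
from scipy.spatial.transform import Rotation as R
s=ctrl.read_state(); M=R.from_euler('xyz',s['tool_rot']).as_matrix(); print(M.round(3), s['qpos'])
print(back('top',113,260,0),back('top',113,260,100),back('top',70,125,300))
E
```

```text
[[ 0.     0.268 -0.963]
 [-0.    -0.963 -0.268]
 [-1.     0.    -0.   ]] [ 1.23319061  0.62836315  0.03849542  1.51740026 -0.02702366  0.99628454
 -0.01999948]
[311.81308223 431.46189138   0.        ] [312.66021825 391.36274763 100.        ] [582.78448279 408.42190685 300.        ]
```

Call:
arm_command(series=[[0,0,0,1.5,0,0,0],[0,1.5,1.5,2,0,0,0],[0,2.2,2.4,0,0,0,0],[0,2.2,2.4,0,0,0,0],[0,2.2,2.4,0,0,0,0],[0,2.2,2.4,0,0,0,0],[0,2.2,2.4,0,0,0,0],[0,2.2,2.4,0,0,0,0],[0,2.2,2.4,0,0,0,0],[0,2.2,2.4,0,0,0,0],[0,2.2,2.4,0,0,0,0],[0,2.2,2.4,0,0,0,0]])

```text
clock: 1.9
eef_pos: [410.5, -369.9, 266.5]
tool_rot: [2.111, 1.57, -0.759]
force: [0.2, -0.4, 0.1]
width: -0.1
```

Call:
arm_command(series=[[0,0.4,2.5,0,0,0,-1.5],[0,0.4,2.5,0,0,0,-1.5],[0,0.4,2.5,0,0,0,-1.5],[0,0.4,2.5,0,0,0,-1.5],[0,0.4,2.5,0,0,0,-1.5],[0,0.4,2.5,0,0,0,-1.5],[0,0.4,2.5,0,0,0,-1.5],[0,0.4,2.5,0,0,0,-1.5],[0,0.4,2.5,0,0,0,-1.5],[0,0.4,2.5,0,0,0,-1.5],[0,0.4,2.5,0,0,0,-1.5],[0,0.4,2.5,0,0,0,-1.5],[0,0.4,2.5,0,0,0,-1.5],[0,0.4,2.5,0,0,0,-1.5],[0,0,2.5,0,0,0,0],[0,0,2.5,0,0,0,0]])

```text
clock: 3.23
eef_pos: [465.7, 30.1, 266.5]
tool_rot: [-3.064, 1.57, -0.018]
force: [0.3, 0.2, 0.2]
width: -0.3
```

Call:
arm_command(series=[[0,0,2.5,0,0,0,0],[0,0,2.5,0,0,0,0],[0,0,2.5,0,0,0,0],[0,0,2.5,0,0,0,0],[0,0,2.5,0,0,0,0],[0,0,2.5,0,0,0,0],[0,0,2.5,0,0,0,0],[0,0,2.5,0,0,0,0],[0,0,2.5,0,0,0,0],[0,0,2.5,0,0,0,0],[0,0,2,0,0,0,0],[0,0,1,0,0,0,0],[0,0,0,0,0,0,0]])

```text
clock: 4.32
eef_pos: [464.9, 311.5, 266.2]
tool_rot: [-1.427, 1.569, 1.624]
force: [-0.2, 0.4, -0.4]
width: -0.1
```

```bash
python3 - <<'E'
from h import *
import cv2
s=ctrl.read_state(); print(s['clock'],s['eef_pos'],s['tool_rot'],s['qpos'])
for n in('side','top'):
    cv2.imwrite(f'pics/{n}1.png',ctrl.get_image(n)); print(proj(n,s['eef_pos']))
E
```

```text
4.3167 [464.90627825 311.47962142 266.20962248] [-1.42694998  1.56937069  1.62362097] [-0.59495513  0.45868868 -0.0662481   1.72973438  0.03451088  0.95351488
 -2.33614817]
[162.74189188 236.21403403]
[122.76929594 185.48083926]
```

View pics/side1.png

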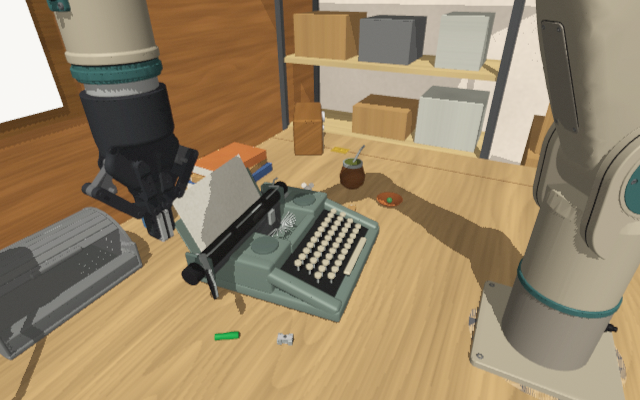

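View pics/top1.png

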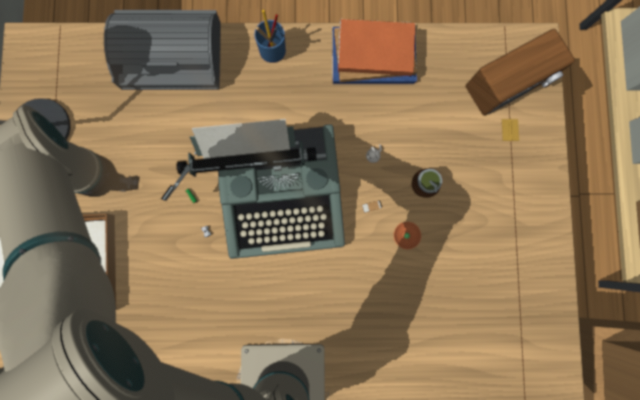

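```bash
python3 - <<'E'
import cv2,numpy as np
a=cv2.imread('pics/top1.png')[130:240,70:220]; b=cv2.imread('pics/side1.png')[170:320,100:260]
a=cv2.resize(a,(750,550),interpolation=cv2.INTER_CUBIC);b=cv2.resize(b,(640,600),interpolation=cv2.INTER_CUBIC)
cv2.imwrite('pics/z1t.png',a);cv2.imwrite('pics/z1s.png',b)
E
```

```text
(no output)
```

View pics/z1t.png

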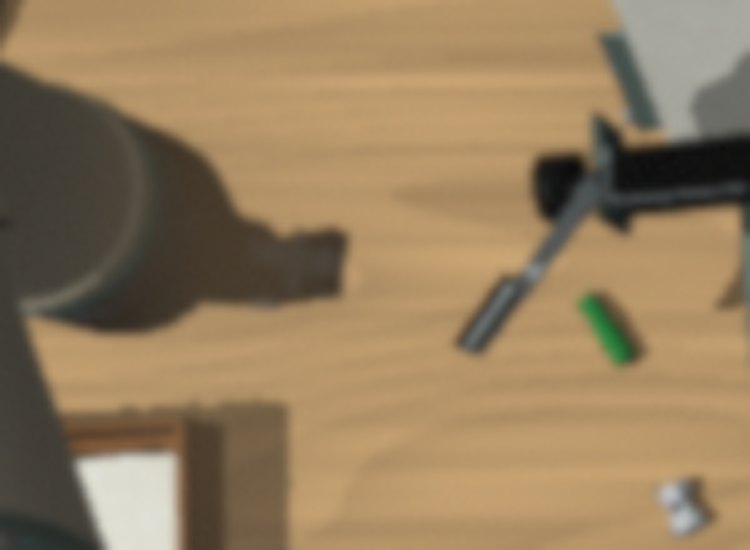

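View pics/z1s.png

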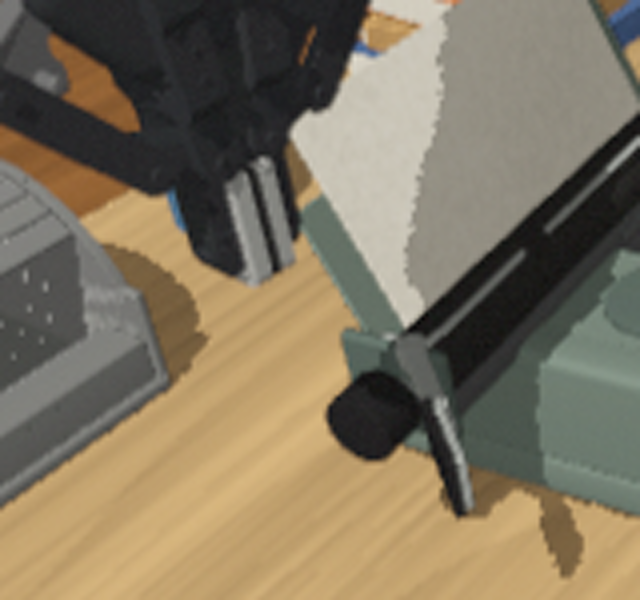

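Call:
arm_command(series=[[0,0,0,-2,0,0,0],[0,0,0,-2,0,0,0],[0,0,0,-2,0,0,0],[0,0,0,-2,0,0,0],[0,0,0,-2,0,0,0],[0,0,0,-2,0,0,0],[0,0,0,-1,0,0,0],[0,0,0,0,0,0,0]])

```text
clock: 5.08
eef_pos: [464.7, 306.1, 134.5]
tool_rot: [0.912, 1.566, -2.327]
force: [-0.0, 0.3, 0.9]
width: -0.3
```

```bash
python3 - <<'E'
from h import *
import cv2
s=ctrl.read_state(); print(s['clock'],s['eef_pos'],s['tool_rot'])
for n in('side','top'):
    im=ctrl.get_image(n);cv2.imwrite(f'pics/{n}2.png',im); print(proj(n,s['eef_pos']))
    im=im[130:230,100:240] if n=='top' else im[190:340,130:290]
    cv2.imwrite(f'pics/z2{n}.png',cv2.resize(im,None,fx=5 if n=='top' else 4,fy=5 if n=='top' else 4,interpolation=cv2.INTER_CUBIC))
E
```

```text
5.0833 [464.68929365 306.12441095 134.45474687] [ 0.91187504  1.565846   -2.32650379]
[187.21574556 312.27071446]
[147.02100984 193.49140532]
```

View pics/z2top.png

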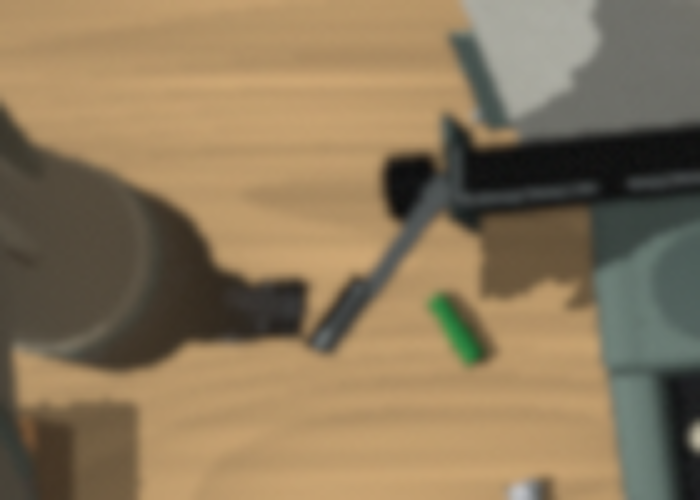

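View pics/z2side.png

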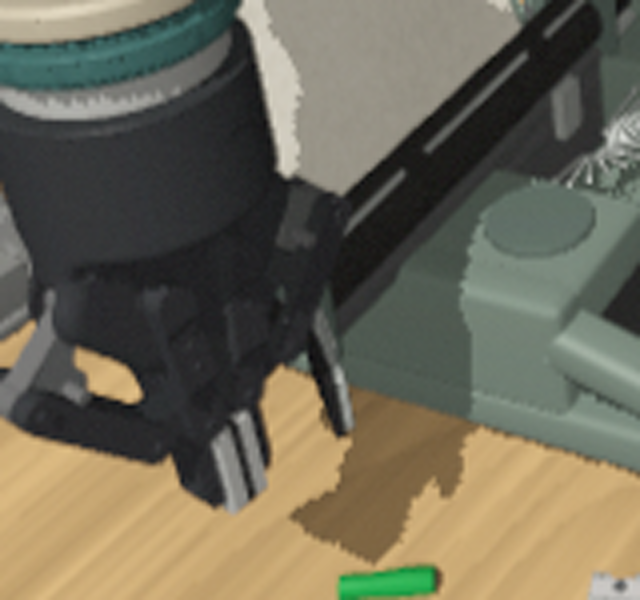

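```bash
python3 - <<'E'
from h import *
for p in [(465,291.5,134),(465,291.5,158),(465,276,190),(465,266,200),(465,261,200)]: print(p,proj('top',p),proj('side',p))
# lever model
for yaw in(.1,):
  for piv in [(523,212),(523,222),(518,208)]:
    d=np.array([-np.cos(.7),np.sin(.7)]); R=np.array([[np.cos(yaw),-np.sin(yaw)],[np.sin(yaw),np.cos(yaw)]]); d=R@d
    for r,z in((0,143),(90,158),(90,130),(50,158)): q=np.append(np.array(piv)+r*d,z); print(piv,r,z,q.round(0),proj('top',q).round(1),proj('side',q).round(1))
E
```

```text
(465, 291.5, 134) [153.45485191 193.3515074 ] [194.74799585 305.28532071]
(465, 291.5, 158) [150.03497172 192.04571748] [191.61918278 292.68009943]
(465, 276, 190) [152.3302194  190.18184742] [195.56298573 267.98603475]
(465, 266, 200) [155.45445872 189.56574978] [199.498294   258.00625868]
(465, 261, 200) [157.76132814 189.5549307 ] [202.06667198 255.9251362 ]
(523, 212) 0 143 [523. 212. 143.] [187.7 167.8] [202.  256.2]
(523, 212) 90 158 [449. 263. 158.] [162.5 199.1] [215.  283.3]
(523, 212) 90 130 [449. 263. 130.] [166.2 200.5] [217.9 297.8]
(523, 212) 50 158 [482. 240. 158.] [173.  184.6] [208.  266.9]
(523, 222) 0 143 [523. 222. 143.] [183.3 167.8] [197.6 259.8]
(523, 222) 90 158 [449. 273. 158.] [158.1 199.2] [210.1 287.8]
(523, 222) 90 130 [449. 273. 130.] [161.9 200.5] [213.2 302.4]
(523, 222) 50 158 [482. 250. 158.] [168.6 184.6] [203.4 271. ]
(518, 208) 0 143 [518. 208. 143.] [189.3 169.9] [206.1 255.7]
(518, 208) 90 158 [444. 259. 158.] [164.3 201.3] [219.6 282.7]
(518, 208) 90 130 [444. 259. 130.] [167.9 202.6] [222.4 297.1]
(518, 208) 50 158 [477. 236. 158.] [174.7 186.8] [212.4 266.3]
```

Call:
arm_command(series=[[0,0.5,-0.5,0,0,0,0],[0,0,-0.5,0,0,0,0],[0,0,-0.5,0,0,0,0],[0,0,-0.4,0,0,0,0],[0,0,0,0,0,0,0],[0,0,0,0,0,0,0]])

```text
clock: 5.68
eef_pos: [470.7, 289.5, 136.6]
tool_rot: [-2.623, 1.57, 0.423]
force: [0.3, -0.1, 0.4]
width: 0.2
```

```bash
python3 - <<'E'
from h import *
import cv2
s=ctrl.read_state(); print(s['clock'],s['eef_pos'],s['force'])
for n in('side','top'):
    im=ctrl.get_image(n)
    im=im[130:230,100:240] if n=='top' else im[190:340,130:290]
    cv2.imwrite(f'pics/z3{n}.png',cv2.resize(im,None,fx=5 if n=='top' else 4,fy=5 if n=='top' else 4,interpolation=cv2.INTER_CUBIC))
E
```

```text
5.6833 [470.66580199 289.48383546 136.61655719] [ 0.32084353 -0.11643844  0.38773493]
```

View pics/z3top.png

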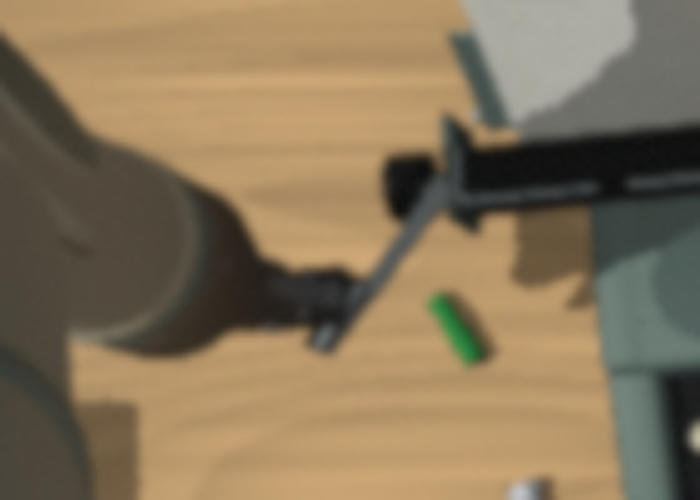

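View pics/z3side.png

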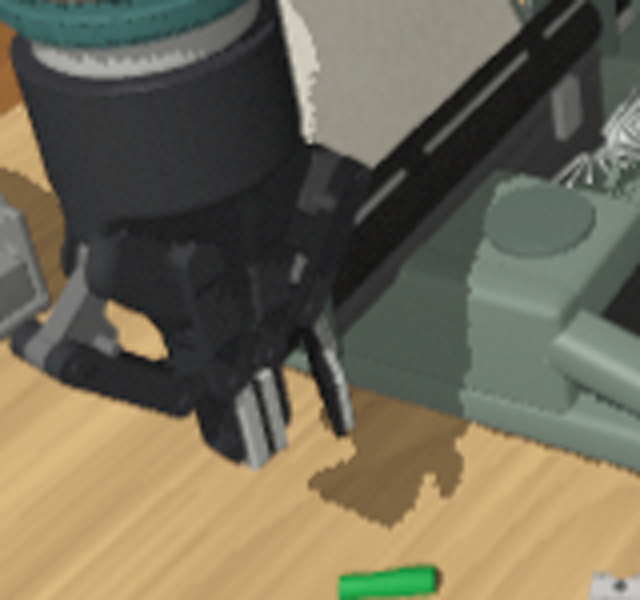

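Call:
arm_command(series=[[0,0,-0.3,0,0,0,0],[0,0,-0.3,0,0,0,0],[0,0,-0.3,0,0,0,0],[0,0,-0.2,0,0,0,0],[0,0,-0.2,0,0,0,0],[0,0,-0.2,0,0,0,0],[0,0,-0.2,0,0,0,0]])

```text
clock: 6.37
eef_pos: [470.6, 272.9, 136.3]
tool_rot: [-1.979, 1.57, 1.068]
force: [0.8, 0.6, 0.2]
width: 0.4
```

```bash
cat > look.py <<'E'
from h import *
import cv2,sys
s=ctrl.read_state(); print(s['clock'],s['eef_pos'],s['force'])
k=sys.argv[1]
a=ctrl.get_image('top')[120:230,120:280]; b=ctrl.get_image('side')[190:340,150:310]
a=cv2.resize(a,(400,275),interpolation=cv2.INTER_CUBIC); b=cv2.resize(b,(400,375),interpolation=cv2.INTER_CUBIC)
o=np.zeros((375,800,3),np.uint8); o[:275,:400]=a; o[:,400:]=b; cv2.imwrite(f'pics/l{k}.png',o)
E
python3 look.py 1
```

```text
6.3667 [470.61850814 272.91585086 136.34928044] [0.82064535 0.60494896 0.20087804]
```

View pics/l1.png

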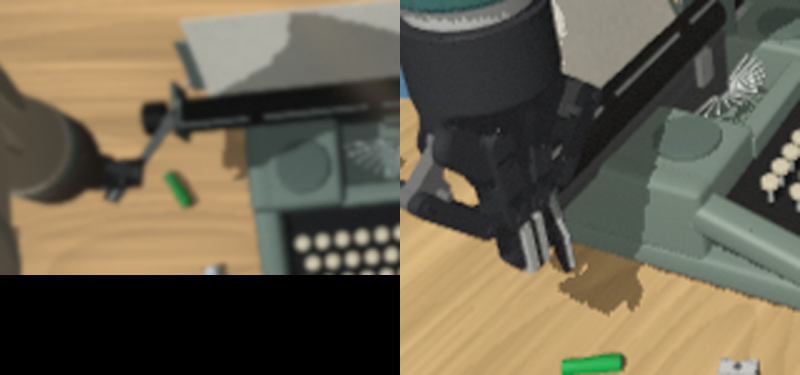

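Call:
arm_command(series=[[0,0,-0.2,0,0,0,0],[0,0,-0.2,0,0,0,0],[0,-0.1,-0.2,0,0,0,0],[0,-0.1,-0.2,0,0,0,0],[0,-0.1,-0.2,0,0,0,0],[0,-0.1,-0.2,0,0,0,0],[0,-0.1,-0.2,0,0,0,0],[0,-0.1,-0.2,0,0,0,0],[0,0,-0.2,0,0,0,0],[0,0,0,0,0,0,0]])

```text
clock: 7.3
eef_pos: [464.4, 254.3, 136.3]
tool_rot: [1.219, 1.57, -2.017]
force: [-0.2, 1.1, -0.2]
width: -0.1
```

```bash
python3 look.py 2
```

```text
7.3 [464.4269777  254.30246387 136.30270171] [-0.18913858  1.14372811 -0.15380573]
```

View pics/l2.png

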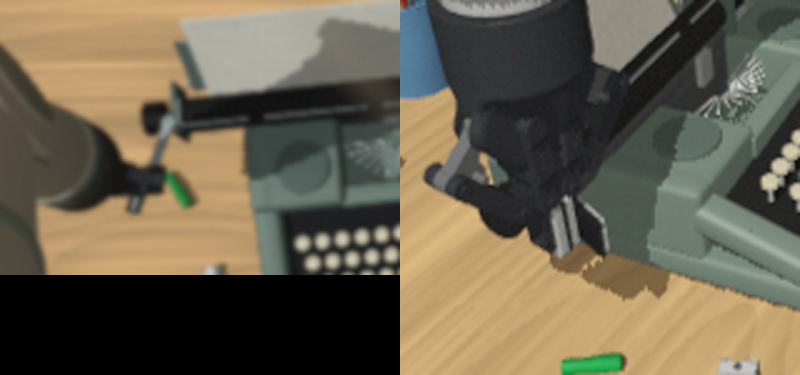

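The lever is swinging, with 1.1 N on the pad and the carriage still in place. I'll carry on to the stop.

Call:
arm_command(series=[[0,-0.1,-0.2,0,0,0,0],[0,-0.1,-0.2,0,0,0,0],[0,0,-0.2,0,0,0,0],[0,0,-0.2,0,0,0,0],[0,0,-0.2,0,0,0,0],[0,0,-0.2,0,0,0,0],[0,0,-0.2,0,0,0,0],[0,0,-0.2,0,0,0,0]])

```text
clock: 8.07
eef_pos: [462.3, 238.7, 136.3]
tool_rot: [0.107, 1.57, -3.129]
force: [-1.4, 1.2, 0.6]
width: 0.0
```

```bash
python3 look.py 3
```

```text
8.0667 [462.31112513 238.71244699 136.26448993] [-1.36948044  1.17722629  0.59553209]
```

View pics/l3.png

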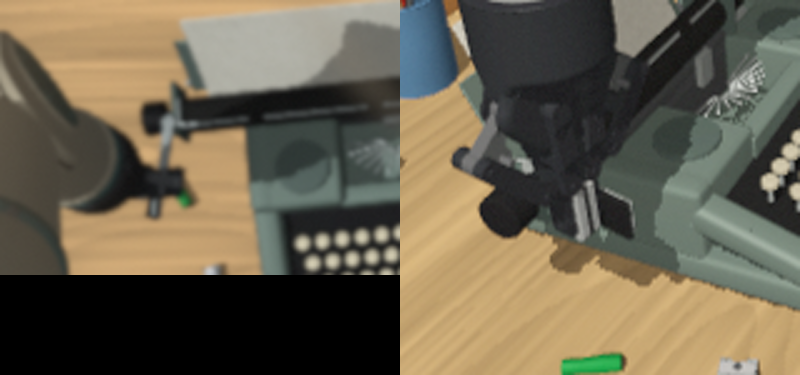

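Call:
arm_command(series=[[0,0,-0.2,0,0,0,0],[0,0,-0.2,0,0,0,0],[0,0,-0.2,0,0,0,0],[0,0.02,-0.2,0,0,0,0],[0,0.02,-0.2,0,0,0,0],[0,0.02,-0.2,0,0,0,0],[0,0.02,-0.2,0,0,0,0],[0,0.03,-0.3,0,0,0,0],[0,0.03,-0.3,0,0,0,0]])

```text
clock: 8.92
eef_pos: [464.2, 218.7, 136.3]
tool_rot: [-2.699, 1.57, 0.347]
force: [0.7, 4.0, -1.9]
width: -0.4
```

```bash
python3 look.py 4
```

```text
8.9167 [464.231367   218.68168359 136.33228808] [ 0.67687699  3.97602713 -1.86690184]
```

View pics/l4.png

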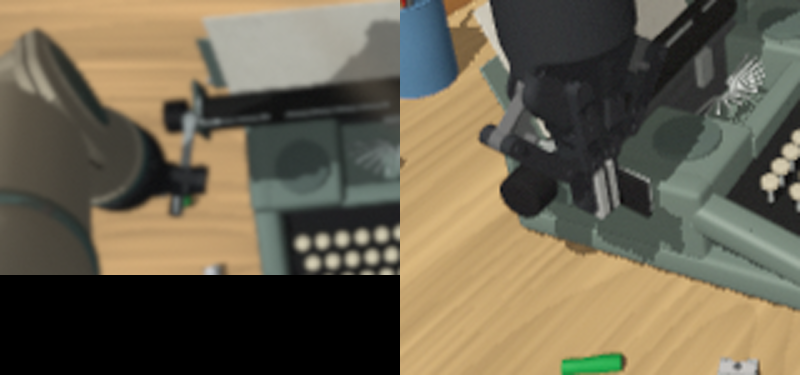

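Call:
arm_command(series=[[0,0.03,-0.3,0,0,0,0],[0,0.05,-0.4,0,0,0,0],[0,0.05,-0.5,0,0,0,0],[0,0.05,-0.5,0,0,0,0],[0,0.05,-0.5,0,0,0,0],[0,0.05,-0.5,0,0,0,0],[0,0.05,-0.5,0,0,0,0],[0,0.05,-0.5,0,0,0,0],[0,0.05,-0.5,0,0,0,0],[0,0.05,-0.5,0,0,0,0],[0,0.05,-0.5,0,0,0,0],[0,0.05,-0.5,0,0,0,0],[0,0.05,-0.5,0,0,0,0],[0,0.05,-0.5,0,0,0,0],[0,0.05,-0.5,0,0,0,0],[0,0.05,-0.5,0,0,0,0],[0,0.05,-0.5,0,0,0,0],[0,0.05,-0.5,0,0,0,0]])

```text
clock: 10.52
eef_pos: [472.9, 131.4, 136.3]
tool_rot: [-2.768, 1.57, 0.279]
force: [2.5, 4.9, -2.2]
width: -0.2
```

```bash
python3 look.py 5
```

```text
10.5167 [472.90324835 131.4163278  136.34828243] [ 2.47035751  4.89653142 -2.16003556]
```

View pics/l5.png

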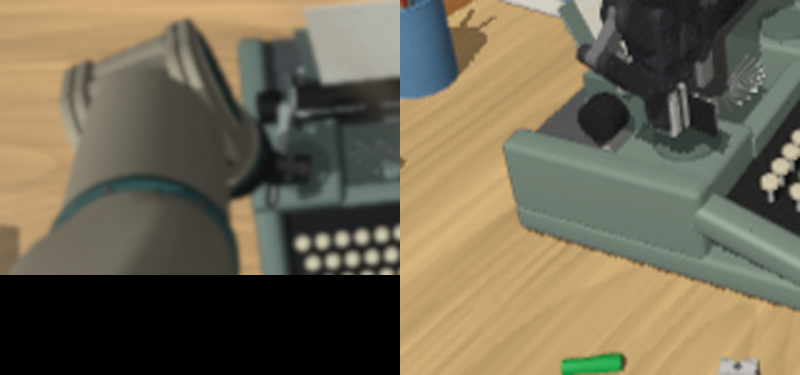

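Call:
arm_command(series=[[0,0.05,-0.5,0,0,0,0],[0,0.05,-0.5,0,0,0,0],[0,0.05,-0.5,0,0,0,0],[0,0.05,-0.5,0,0,0,0],[0,0.04,-0.4,0,0,0,0],[0,0.03,-0.3,0,0,0,0],[0,0.03,-0.3,0,0,0,0],[0,0.02,-0.2,0,0,0,0],[0,0.02,-0.2,0,0,0,0]])

```text
clock: 11.37
eef_pos: [475.8, 97.6, 136.3]
tool_rot: [0.203, 1.57, -3.034]
force: [-0.6, 3.8, 0.6]
width: -0.0
```

Call:
arm_command(series=[[0,0.02,-0.2,0,0,0,0],[0,0.02,-0.2,0,0,0,0],[0,0.02,-0.2,0,0,0,0]])

```text
clock: 11.62
eef_pos: [476.4, 91.8, 136.3]
tool_rot: [0.277, 1.57, -2.959]
force: [-1.0, 3.9, 1.8]
width: -0.0
```

```bash
python3 look.py 6
```

```text
11.6167 [476.4237149   91.75530062 136.28306416] [-1.01075412  3.92890617  1.81977455]
```

View pics/l6.png

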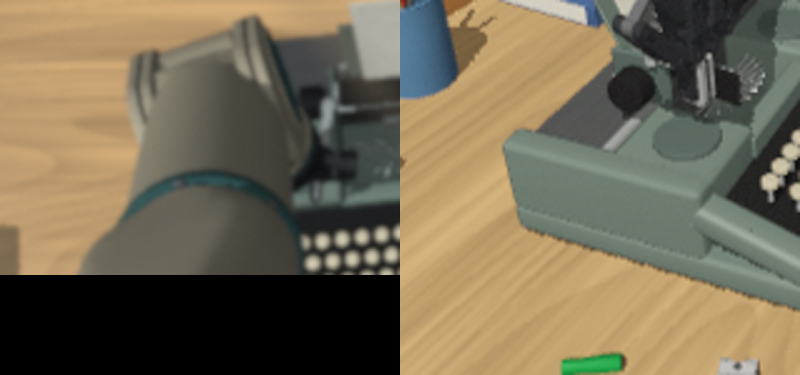

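Call:
arm_command(series=[[0,0.02,-0.2,0,0,0,0],[0,0.02,-0.2,0,0,0,0],[0,0.02,-0.2,0,0,0,0]])

```text
clock: 11.97
eef_pos: [477.0, 85.7, 136.3]
tool_rot: [0.21, 1.57, -3.026]
force: [-2.0, 4.5, 2.7]
width: -0.1
```

Call:
arm_command(series=[[0,0.02,-0.2,0,0,0,0],[0,0.02,-0.2,0,0,0,0]])

```text
clock: 12.13
eef_pos: [476.9, 84.6, 136.3]
tool_rot: [-1.188, 1.567, 1.86]
force: [-4.2, 14.6, 2.7]
width: -0.2
```

Call:
arm_command(series=[[0,0.02,-0.2,0,0,0,0],[0,0.02,-0.2,0,0,0,0]])

```text
clock: 12.3
eef_pos: [476.8, 83.8, 136.4]
tool_rot: [-1.264, 1.564, 1.787]
force: [-6.7, 21.5, 3.3]
width: -0.1
```

Call:
arm_command(series=[[0,0,0,0,0,0,0],[0,0,0,0,0,0,0]])

```text
clock: 12.47
eef_pos: [476.8, 84.1, 136.4]
tool_rot: [-1.286, 1.564, 1.765]
force: [-5.1, 18.4, 3.0]
width: 0.2
```

```bash
python3 look.py 7; python3 - <<'E'
from h import *
s=ctrl.read_state();print(s['eef_pos'],s['force'])
E
```

```text
12.4667 [476.76648253  84.14489871 136.36887638] [-5.13733548 18.42493806  3.04695261]
[476.74237345  84.15131839 136.36698241] [-5.06039235 18.30692208  3.04352294]
```

View pics/l7.png

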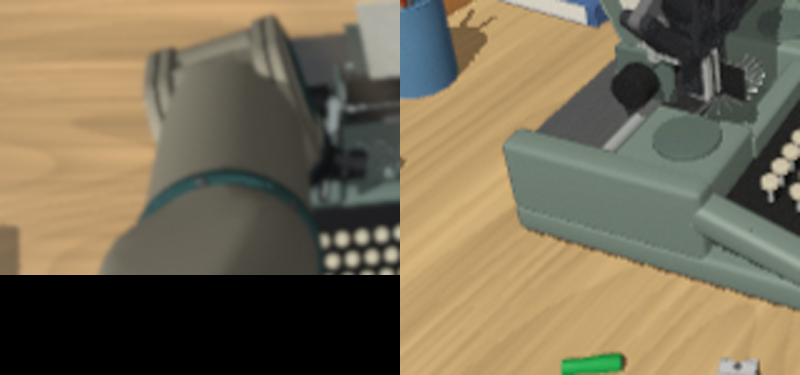

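Call:
arm_command(series=[[0,0,0.2,0,0,0,0],[0,0,0.3,0,0,0,0],[0,0,0.3,0,0,0,0],[0,0.1,0.3,0,0,0,0],[0,0.1,0.3,0,0,0,0],[0,0.1,0.3,0,0,0,0],[0,0.1,0.3,0,0,0,0],[0,0.1,0.3,0,0,0,0],[0,0.1,0.3,0,0,0,0],[0,0.1,0.3,0,0,0,0],[0,0,0.3,0,0,0,0],[0,0,0.3,0,0,0,0],[0,0,0.4,0,0,0,0],[0,0,0.4,0,0,0,0],[0,0,0.4,0,0,0,0],[0,0,0.3,0,0,0,0],[0,0,0,0,0,0,0],[0,0,0,0,0,0,0]])

```text
clock: 14.07
eef_pos: [484.9, 127.9, 136.2]
tool_rot: [0.67, 1.57, -2.566]
force: [0.8, 0.1, 0.1]
width: 0.1
```

```bash
python3 look.py 8
```

```text
14.0667 [484.87462392 127.93104149 136.23822492] [0.80121087 0.06002514 0.08420899]
```

View pics/l8.png

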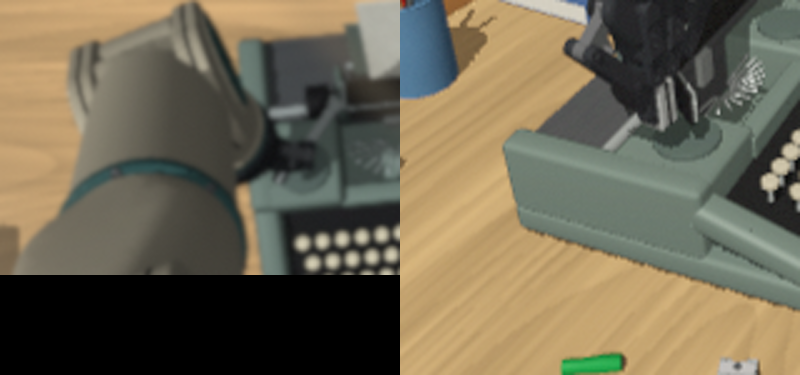

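Call:
arm_command(series=[[0,0,0.4,0,0,0,0],[0,0,0.4,0,0,0,0],[0,0,0.4,0,0,0,0],[0,0,0.4,0,0,0,0],[0,0,0,0,0,0,0],[0,0,0,0,0,0,0]])

```text
clock: 14.67
eef_pos: [485.1, 144.3, 136.3]
tool_rot: [-2.091, 1.571, 0.957]
force: [0.7, 0.3, 0.3]
width: -0.0
```

```bash
python3 look.py 9; python3 - <<'E'
from h import *
import cv2
b=ctrl.get_image('side'); cv2.imwrite('pics/l9b.png',cv2.resize(b[170:270,190:320],None,fx=6,fy=6,interpolation=cv2.INTER_CUBIC))
# predicted lever at c=0
yaw=.1; R=np.array([[np.cos(yaw),-np.sin(yaw)],[np.sin(yaw),np.cos(yaw)]])
for c in (0,10):
  piv=np.array([478.6,2.8])+R@np.array([65,50.5+c])
  for th in(.7,.2):
    d=R@np.array([-np.cos(th),np.sin(th)])
    for r,z in((50,158),(90,158),(90,130)): print(c,th,r,z,(6*(proj('side',np.append(piv+r*d,z))-[190,170])).round(0))
E
```

```text
14.6667 [485.07384194 144.2917307  136.2992923 ] [0.74250996 0.28392251 0.29360278]
0 0.7 50 158 [416. 270.]
0 0.7 90 158 [464. 335.]
0 0.7 90 130 [471. 413.]
0 0.2 50 158 [482. 241.]
0 0.2 90 158 [584. 278.]
0 0.2 90 130 [589. 354.]
10 0.7 50 158 [399. 287.]
10 0.7 90 158 [447. 354.]
10 0.7 90 130 [455. 432.]
10 0.2 50 158 [466. 257.]
10 0.2 90 158 [570. 295.]
10 0.2 90 130 [575. 372.]
```

View pics/l9b.png

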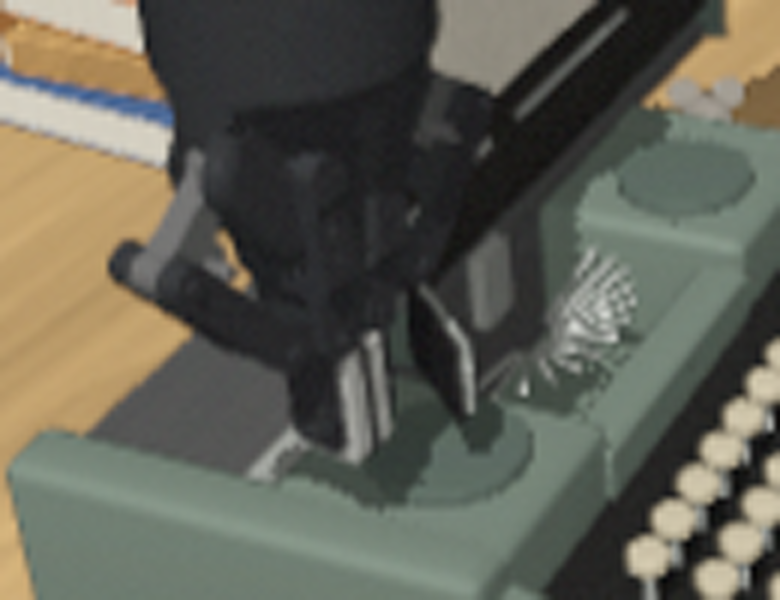

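Call:
arm_command(series=[[0,0,-0.4,0,0,0,0],[0,0,-0.4,0,0,0,0],[0,0,-0.4,0,0,0,0],[0,0,-0.4,0,0,0,0],[0,0,-0.3,0,0,0,0],[0,0,-0.3,0,0,0,0],[0,-0.1,-0.3,0,0,0,0],[0,-0.1,-0.3,0,0,0,0],[0,-0.1,-0.3,0,0,0,0],[0,-0.1,-0.3,0,0,0,0],[0,-0.1,-0.3,0,0,0,0],[0,-0.1,-0.3,0,0,0,0],[0,-0.1,-0.3,0,0,0,0],[0,-0.1,-0.3,0,0,0,0],[0,0,-0.3,0,0,0,0],[0,0,-0.3,0,0,0,0],[0,0,-0.2,0,0,0,0],[0,0,-0.2,0,0,0,0]])

```text
clock: 16.32
eef_pos: [477.0, 87.6, 136.3]
tool_rot: [0.001, 1.571, 3.047]
force: [-1.1, 2.1, 0.1]
width: -0.1
```

Call:
arm_command(series=[[0,0,-0.2,0,0,0,0],[0,0,-0.2,0,0,0,0],[0,0,-0.1,0,0,0,0]])

```text
clock: 16.57
eef_pos: [476.9, 85.2, 136.3]
tool_rot: [-1.477, 1.568, 1.571]
force: [-1.7, 9.3, 0.1]
width: -0.0
```

Call:
arm_command(series=[[0,0,-0.2,0,0,0,0],[0,0,-0.2,0,0,0,0],[0,0,0,0,0,0,0],[0,0,0,0,0,0,0]])

```text
clock: 16.9
eef_pos: [476.7, 84.6, 136.4]
tool_rot: [-1.53, 1.564, 1.522]
force: [-1.7, 14.6, -0.4]
width: 0.1
```

```bash
python3 - <<'E'
from h import *
import cv2
b=ctrl.get_image('side'); cv2.imwrite('pics/l10.png',cv2.resize(b[170:270,190:320],None,fx=6,fy=6,interpolation=cv2.INTER_CUBIC))
E
```

```text
(no output)
```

View pics/l10.png

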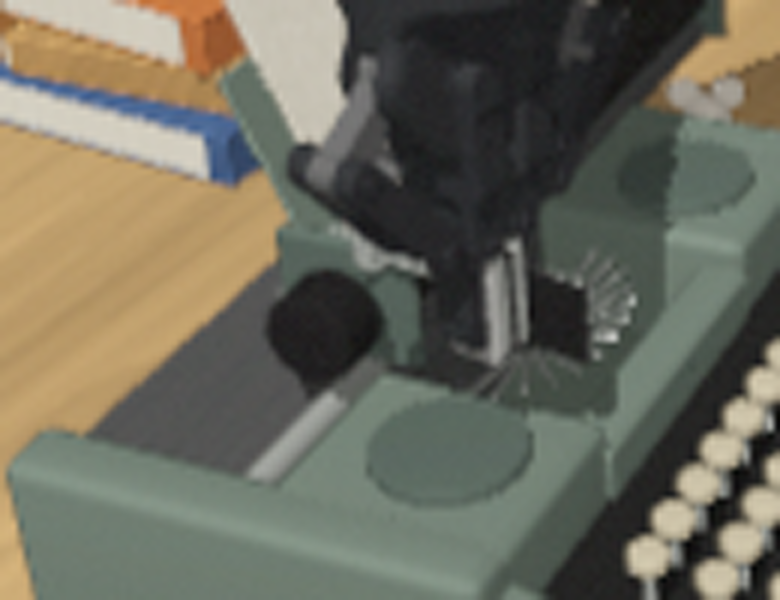

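The pad's end is at (588,357), where the model puts it with the lever at its stop and the carriage at 0, which is (589,354). I'll retreat well clear and then lift.

Call:
arm_command(series=[[0,0,0.2,0,0,0,0],[0,0,0.3,0,0,0,0],[0,0,0.3,0,0,0,0],[0,0.1,0.3,0,0,0,0],[0,0.1,0.3,0,0,0,0],[0,0.1,0.3,0,0,0,0],[0,0.1,0.3,0,0,0,0],[0,0.1,0.3,0,0,0,0],[0,0.1,0.3,0,0,0,0],[0,0.1,0.3,0,0,0,0],[0,0,0.3,0,0,0,0],[0,0,0.4,0,0,0,0],[0,0,0.4,0,0,0,0],[0,0,0.4,0,0,0,0],[0,0,0.4,0,0,0,0],[0,0,0.4,0,0,0,0],[0,0,0.5,0,0,0,0],[0,0,0.5,0,0,0,0],[0,0,0.5,0,0,0,0],[0,0,0.5,0,0,0,0]])

```text
clock: 18.62
eef_pos: [484.1, 151.4, 136.3]
tool_rot: [0.213, 1.571, -3.023]
force: [-0.2, 0.2, 0.2]
width: 0.6
```

Call:
arm_command(series=[[0,0,1,1,0,0,0],[0,0,1.5,1.5,0,0,0],[0,0,1.5,1.5,0,0,0],[0,0,1.5,1.5,0,0,0],[0,0,1.5,1,0,0,0],[0,0,1,0,0,0,0],[0,0,0,0,0,0,0],[0,0,0,0,0,0,0],[0,0,0,0,0,0,0]])

```text
clock: 19.37
eef_pos: [483.5, 229.4, 200.3]
tool_rot: [0.897, 1.568, -2.341]
force: [-0.2, -0.3, -1.6]
width: -0.1
```

```bash
python3 - <<'E'
from h import *
import cv2
s=ctrl.read_state();print(s['clock'],s['eef_pos'],s['force'],np.abs(s['qd']).max())
b=ctrl.get_image('side'); cv2.imwrite('pics/l11.png',cv2.resize(b[170:270,190:320],None,fx=6,fy=6,interpolation=cv2.INTER_CUBIC)); cv2.imwrite('pics/side_end.png',b)
E
```

```text
19.3667 [483.53872302 229.40488471 200.28593174] [-0.16747912 -0.28348474 -1.63242254] 0.00760918434851649
```

View pics/l11.png

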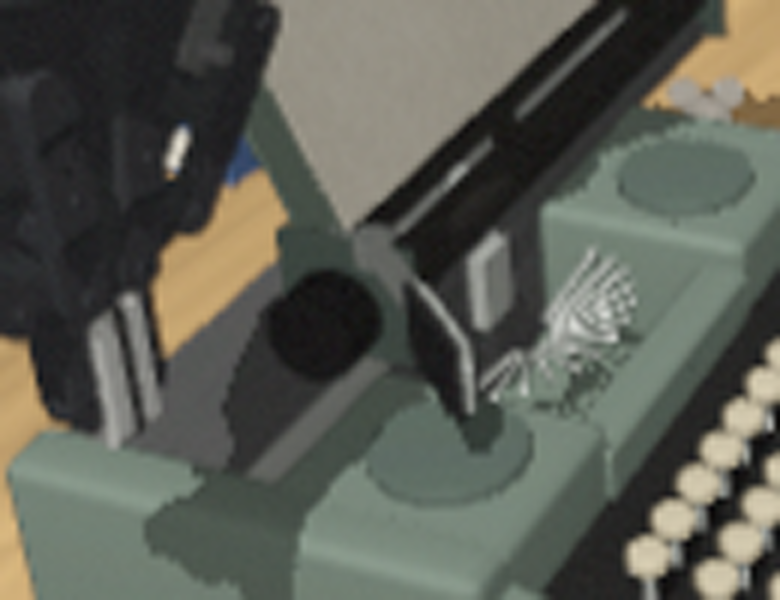

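View pics/side_end.png

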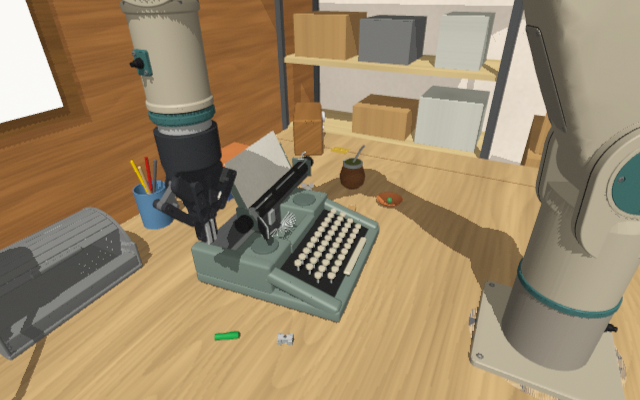

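The pad's end is back at (470,413), so the lever has sprung out and the carriage is at 0. The bystanders are where they were and the gripper is clear of everything.

```bash
python3 -c "
from cell import ctrl
print(ctrl.finish_job())"
```

```text
the job is handed in; nothing more can be done
None
```

I returned the carriage with the lever, gave it the second push for the blank line, and handed the job in at about 19.5 s. Handing in reports no verdict, so the result rests on my own checks.

- **First push:** with the fingers shut, one finger's outer side pressed the pad to the right. The lever swung to its stop, and the carriage then slid at about 4–5 N. It met its right-hand stop with the tool at y ≈ 85 mm, at 21–23 N at most. I then backed off and the lever sprang out.
- **Second push:** the lever went to its stop again at about 15 N with the carriage at its right-hand stop. I then backed off and raised the gripper clear.

**Last checks:**
- In the side view, the pad's end showed at (588,357) during the second push. The lever model predicts (589,354) for the lever at its stop with the carriage at 0.
- After each release the pad's end was back at (470,413). The model predicts (471,413) for the lever sprung out with the carriage at 0.
- In the last side picture the grip, sharpener, dish and mate stood as before. The mouse was mostly hidden behind the typewriter, but the part that showed had not moved. The eraser I did not check separately.
- The horizontal force on the tool was near zero at the end. A vertical reading of −1.6 N remained, although the tool was in free air.

**Disagreement:** the top camera disagreed with the tool's reported position by several pixels towards the picture's edge, so I relied on the side camera and the felt forces for the fine positions.

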